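# Bed a lens tube in the V-mount of an optical bench

## Task

Take the long, thick lens tube out of the storage rack and lay it in the V-mount, lengthwise along the V and with its middle over the middle of the mount, ready for the clamp bar. Lower it gently until it is bedded in both V saddles before you let go; do not drop it in. Leave the short tube and the thin tube lying in the rack.

Things in the scene. Friction and masses are not known exactly. Their poses are not given: they have to be found in the camera images.
- tube_long: The tube to move: black cylinder 40 mm in diameter, 160 mm long, bright ring near each end, 0.22 to 0.45 kg. Lies level in one of three places (which one varies), 95 mm apart, of a grey rack, on two rails 18 mm high, 12 mm thick, centred 36 mm either side of its middle; between them it is clear down to 4 mm above the bench. Origin: its centre; x: its axis, either way round, rolled at will.
- v_mount: V-mount, bright aluminium, fixed to the bench. Base plate 150 x 84 x 12 mm with two saddles 25 mm long, 84 wide, 75 high, centred at x = -52.5 and +52.5 mm; the 80 mm gap between takes the fingers. In each an upward 90 degree V along x, 56 mm wide, 28 deep. Origin: middle of the underside, on the bench; x along the V, z up. A bedded 40 mm tube has its axis 75 mm above the origin.
- tube_short: Bystander to leave in the rack: black lens tube 40 mm in diameter but only 100 mm long, a bright ring near each end, loose in another of the three places. Origin: its centre; x: its axis.
- tube_thin: Bystander to leave in the rack: black lens tube 160 mm long but only 26 mm in diameter, a bright ring near each end, loose in another of the three places. Origin: its centre; x: its axis.
Things that resemble listed ones, but are neither listed nor needed, are in the scene too. What is shaped like the tube_long but blue, turquoise or yellow is not meant.

How it is judged:
By the outcome, as a careful person would: the job done as asked, in the order asked, and still so for the second after the job is handed in, with the robot touching nothing.
It also fails if it takes over 48 s, if anything falls off the work surface, if the arm or the gripper's body presses on something with over 40 N, if the wrist force passes 120 N, or if a joint passes its speed limit or range.

## Robot

A 7-joint arm with a two-finger parallel gripper is mounted at the origin on the work surface. World frame = base frame: x ahead of the robot, y to its left, z up, the work surface at z = 0. Lengths are in m, angles in rad, forces in N, time in s.
With the tool pointing down it reaches from about 0.4 to 0.85 m from the base axis. Payload 4.5 kg.
Tool frame: the origin (TCP) lies midway between the tips of the shut fingers; the grasp point (between the pads) lies 19 mm behind it; z points along the fingers, y is the direction in which the jaws open and shut (so a half turn about z gives the same grasp; the last joint's range is limited). The gripper opens to 88 mm and grips with 3 to 60 N. Pads are 18 mm wide; open, the fingers measure 123 mm over their backs; the gripper's body (75 mm by 187 mm) begins 45 mm behind the grasp point.
Start: joints at [1.193, 0.689, -0.195, 1.565, 0.157, 0.902, -0.215], TCP at [0.25, -0.573, 0.239] pointing down, gripper open.
Joint ranges: [-3.01, 3.01], [-0.46, 2.08], [-1.47, 1.51], [0.13, 2.56], [-1, 4.14], [0.04, 2.09], [-2.66, 2.66]. Speed limits (rad/s): [2.57, 2.57, 3.14, 3.14, 3.14, 3.14, 3.14].

## Interface

Orientations are given as a unit quaternion [x, y, z, w].
In Python, from plant import get_state, snapshot, finish_job, find_in gives the robot as it stands.
- The arm moves only by the shell command python3 -m creep 'ROWS' [OPENING] [FORCE]. ROWS is JSON, one flat list of numbers, 6 for each row, row after row: the shift along the tool's x, y, z in mm, then the turn, a rotation vector about the tool's x, y, z in degrees. In form: [tx, ty, tz, wx, wy, wz, tx, ty, tz, wx, wy, wz, ...]. A call has 1 to 5 rows; each row shifts and turns the pose as measured when the row begins, along the tool's axes as they then stand; what a row does not reach is not made up. A row lasts 1/12 s, in which the tool goes at most 41.7 mm and 7.16 degrees, less where a joint would pass 70% of its speed; a pose out of reach is approached as far as the arm can. A call is refused whole if a number of a shift passes 41.7 or a number of a turn 7.16, either way. A call with a gripper value outside its range is refused whole. OPENING is the finger opening in mm, from 0 to 88.1, set as the call begins (- or left out, the last holds). The fingers move at their own pace and stop on an object; FORCE is the grip in N (left out, the last holds). Time passes only in rows, so rows that do not move let the fingers close. It gives the time, the measured TCP pose, the force and the opening at its end, in the units of the state.
- get_state(): the state, without advancing time (a new reading comes with each control period).
- snapshot(name): name is "side" or "top"; returns a dict with "color" (400x640x3 uint8, red, green, blue), "intrinsics" (3x3 intrinsics, pixels), "extrinsics" (4x4, takes a point from world to camera coordinates). Camera axes: x right, y down, z forward; pixel columns grow to the right and rows downward; lengths in m; the calibration is good to about 2 mm. A picture is of the moment at which its call begins. There is no depth.
- finish_job(): hands the job in, once; it reports no verdict.
Trained networks look in the newest picture that a camera, given by its name, has taken for a name from the list of things; names that differ only in an ending like _2 or _b are one class to them, and where a whole thing is asked for, a point or a joint stands for the part that bears it (a point fixed in the world has none). Each returns a list of dicts, best first, with "score" (0 to 1); they miss things now and then, are a little off and sometimes report something else, mostly with a low value. They report only what shows in the picture. A call takes as long as a camera call. They do not tell look-alikes from the thing itself.
- find_in(thing, camera): "xy" ([column, row] in pixels, amid what is visible of it).
The state is a dict: "clock": time; "q": joint angles; "qd": joint speeds; "joint_torque": joint torques, N m; "tool_pos": TCP position; "eef_rot": TCP orientation; "contact_force": force on the tool from outside, world axes, zero at the start; "moment": the same for the moment, N m; "opening": opening from 0.0 (shut) to 1.0 (fully open).
Only numpy, scipy, OpenCV 4.12 (cv2) and the standard library are available. Lean on these libraries where they do the work, as an engineer would, in place of code of your own. Each camera call takes 0.05 s, during which the arm holds its last target.

## Working session

There is one attempt and no reset: what is moved stays moved. The work goes in short steps, Python scripts to look and compute and a shell command to move; the robot and the scene stay as the last step left them, time stands still between calls to the robot, and variables do not carry over. Pictures are saved under pics/ and viewed, and the job is handed in when it is done.

```bash
ls; mkdir -p pics; python3 - <<'E'
from plant import *
import cv2
print(get_state())
for c in("top","side"):
    s=snapshot(c); cv2.imwrite(f"pics/{c}0.png",s["color"][:,:,::-1])
    print(c,s["intrinsics"].tolist(),s["extrinsics"].tolist())
    for t in("tube_long","tube_short","tube_thin","v_mount"):
        print(t,[(d["xy"],round(d["score"],2)) for d in find_in(t,c)])
E
```

```text
pics
{'clock': 0.0, 'q': array([ 1.19276211,  0.69000877, -0.19451584,  1.56633171,  0.15731198,
        0.90246004, -0.21512863]), 'qd': array([-6.81943776e-04, -8.27082422e-04, -1.39099255e-03, -1.43508463e-03,
       -4.77425108e-04, -6.84883985e-04,  5.27969777e-05]), 'joint_torque': array([-1.72314017e-04, -5.27575922e+01, -1.26707509e+00, -1.53434014e+01,
       -5.25955623e-02,  6.41506558e-03,  1.54521135e-04]), 'tool_pos': array([ 0.24988975, -0.57219602,  0.23789788]), 'eef_rot': array([ 9.78867023e-01,  2.04495787e-01, -2.49402740e-04, -8.72556651e-04]), 'contact_force': array([ 0.4081985 , -0.2868251 ,  0.22238143]), 'moment': array([-3.13643924e-02, -4.80598350e-03, -2.65864258e-05]), 'opening': 0.998246244242721}
top [[514.0310583749916, 0.0, 318.6234475808081], [0.0, 514.0310583749916, 197.28338061655958], [0.0, 0.0, 1.0]] [[0.09500850163797911, -0.9954763315493795, -0.0005078794110841652, -0.1065108774351828], [-0.9712460441664404, -0.09258405350449868, -0.21933835671791918, 0.5313278356404185], [0.21829912117905373, 0.02133228449243513, -0.9756487212776875, 1.1232063
[... 173 characters left out ...]
rt [([367.9, 200.6], 0.96)]
tube_thin [([409.2, 198.7], 0.91)]
v_mount [([202.1, 188.2], 0.7)]
side [[497.9827514146706, 0.0, 315.6956422423518], [0.0, 497.9827514146706, 199.3955470873219], [0.0, 0.0, 1.0]] [[-0.9413434684387951, -0.3374390056637454, -0.0027188019938942268, 0.47353627985960606], [-0.19522939681312132, 0.5511618639652343, -0.8112373773010915, 0.1973765794846252], [0.2752416339284522, -0.7631222164024788, -0.5847106342331774, 1.1366064084496628], [0.0, 0.0, 0.0, 1.0]]
tube_long [([313.9, 209.4], 0.77), ([424.5, 197.0], 0.63), ([381.8, 147.8], 0.63), ([250.8, 172.4], 0.61), ([363.3, 292.8], 0.6)]
tube_short [([318.8, 186.6], 0.57)]
tube_thin []
v_mount [([259.7, 286.0], 0.83)]
```

View pics/top0.png

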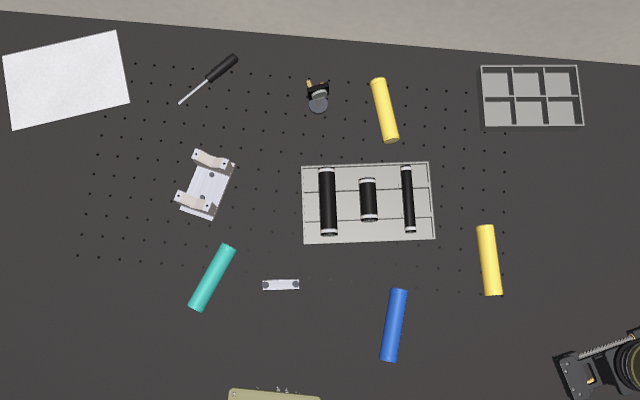

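View pics/side0.png

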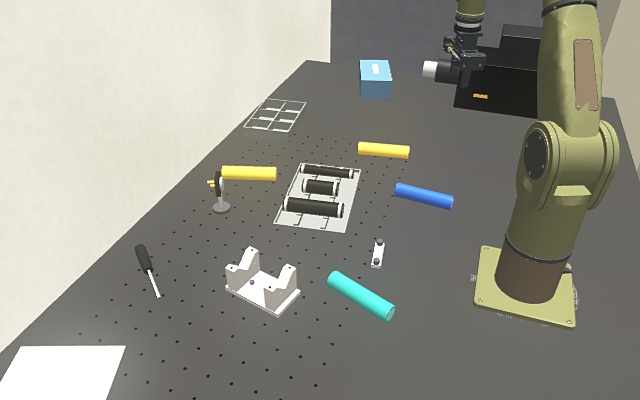

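The black, thick, long tube is at top (327,202) and side (314,208). Candidates it could be confused with, in the top view:
- short black (368,200)
- thin black (408,199)
- yellow (385,110) and (489,260)
- blue (394,326)
- turquoise (211,278)

By the description I choose (327,202). The V-mount is at top (205,185) and side (262,282). Next are the close crops.

```bash
python3 - <<'E'
import cv2,numpy as np
t=cv2.imread("pics/top0.png"); s=cv2.imread("pics/side0.png")
def crop(i,x,y,w,h,k,n): cv2.imwrite(n,cv2.resize(i[y:y+h,x:x+w],None,fx=k,fy=k,interpolation=cv2.INTER_CUBIC))
crop(t,295,155,150,95,5,"pics/c_rack.png")
crop(t,165,140,80,85,7,"pics/c_mt.png")
crop(s,215,235,95,85,7,"pics/c_ms.png")
crop(s,265,155,110,80,7,"pics/c_rs.png")
E
```

```text
(no output)
```

View pics/c_rack.png

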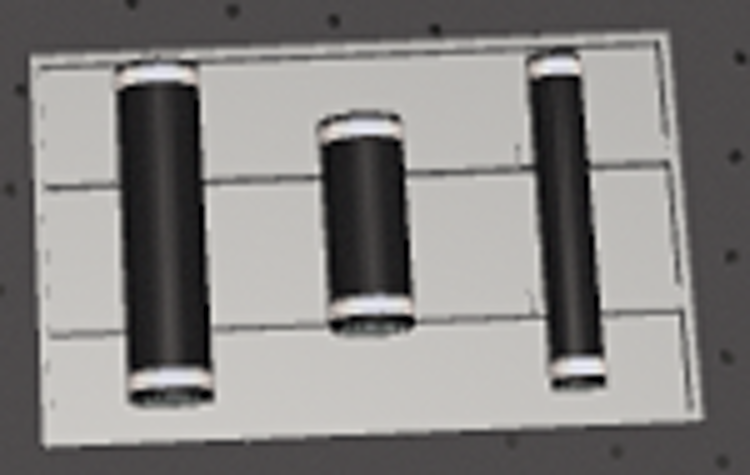

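View pics/c_mt.png

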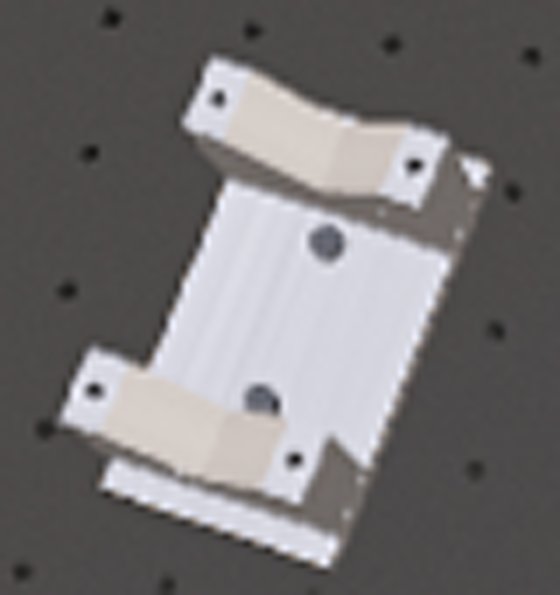

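View pics/c_ms.png

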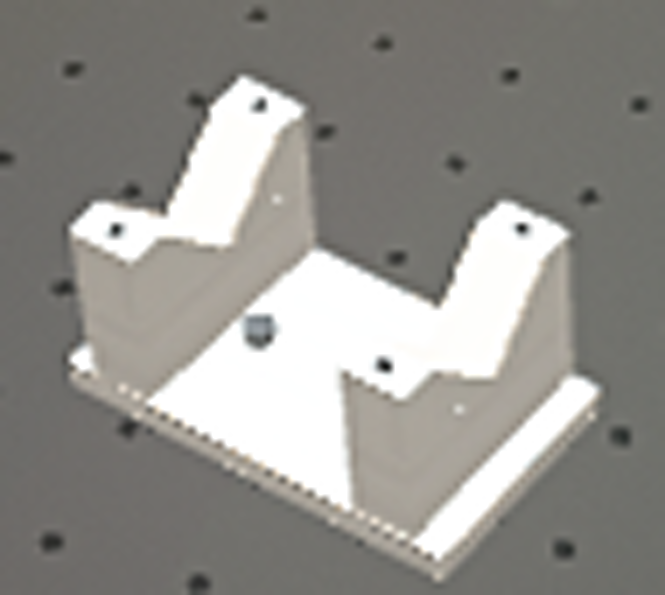

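View pics/c_rs.png

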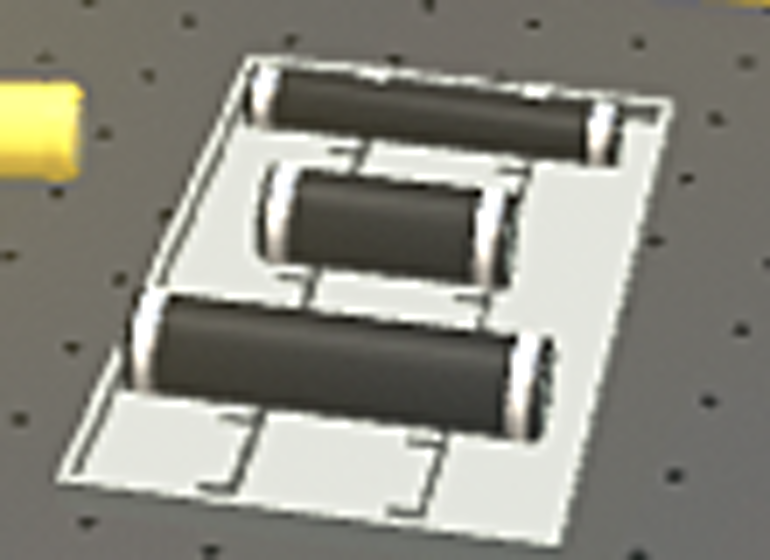

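The crop confirms the choice: the left tube in the rack, (327,202), is black, thick and full length. The middle one is short and the right one is thin. Now I fit the poses.

```bash
cat > h.py <<'E'
import numpy as np
from scipy.optimize import least_squares
K={"top":np.array([[514.0310583749916,0,318.6234475808081],[0,514.0310583749916,197.28338061655958],[0,0,1]]),
"side":np.array([[497.9827514146706,0,315.6956422423518],[0,497.9827514146706,199.3955470873219],[0,0,1]])}
E={"top":np.array([[0.09500850163797911,-0.9954763315493795,-0.0005078794110841652,-0.1065108774351828],[-0.9712460441664404,-0.09258405350449868,-0.21933835671791918,0.5313278356404185],[0.21829912117905373,0.02133228449243513,-0.9756487212776875,1.1232063709241014]]),
"side":np.array([[-0.9413434684387951,-0.3374390056637454,-0.0027188019938942268,0.47353627985960606],[-0.19522939681312132,0.5511618639652343,-0.8112373773010915,0.1973765794846252],[0.2752416339284522,-0.7631222164024788,-0.5847106342331774,1.1366064084496628]])}
def proj(c,P):
    P=np.atleast_2d(P); q=(E[c][:,:3]@P.T+E[c][:,3:]).T@K[c].T
    return q[:,:2]/q[:,2:]
def px(pts,k,o): return (np.array(pts,float)+.5)/k-.5+np.array(o)
def cyl(x,y,z,yaw,r,L,pitch=0):
    a=np.linspace(0,2*np.pi,40); out=[]
    for s in(-L/2,L/2):
        l=np.c_[s+0*a,r*np.cos(a),r*np.sin(a)]
        cp,sp=np.cos(pitch),np.sin(pitch)
        l=np.c_[cp*l[:,0]-sp*l[:,2],l[:,1],sp*l[:,0]+cp*l[:,2]]
        c,sn=np.cos(yaw),np.sin(yaw)
        out.append(np.c_[x+c*l[:,0]-sn*l[:,1],y+sn*l[:,0]+c*l[:,1],z+l[:,2]])
    return np.vstack(out)
def fitcyl(obs,x0,r=.02,L=.16,pitch=False):
    a=np.linspace(0,2*np.pi,32,endpoint=False); D=np.c_[np.cos(a),np.sin(a)]
    def f(p):
        P=cyl(*p[:4],r,L,p[4] if pitch else 0)
        return np.concatenate([(proj(c,P)@D.T).max(0)-(o@D.T).max(0) for c,o in obs.items()])
    return least_squares(f,list(x0)+([0] if pitch else []))
E
python3 - <<'E'
from h import *
ht=px([(218,97),(414,165),(94,390),(294,459)],7,(165,140))
hs=px([(260,104),(116,230),(521,229),(384,365)],7,(215,235))
# ray-plane z=.075
def ray(c,u,z):
    R,t=E[c][:,:3],E[c][:,3]; d=R.T@np.linalg.solve(K[c],[*u,1]); o=-R.T@t
    return o+d*(z-o[2])/d[2]
for c,h in(("top",ht),("side",hs)):
    P=np.array([ray(c,u,.075) for u in h]); print(c,P.round(4).tolist(),P.mean(0).round(4))
    a=np.arctan2(*(P[0]+P[1]-P[2]-P[3])[[1,0]]); print(np.degrees(a))
obs={"top":px([(116,65),(160,58),(198,62),(214,380),(208,400),(170,407),(130,402)],5,(295,155)),
"side":px([(140,288),(165,290),(550,335),(555,380),(540,440),(515,438),(135,390),(122,340)],7,(265,155))}
for o in(obs,{"top":obs["top"]},{"side":obs["side"]}):
    r=fitcyl(o,[.5,-.1,.038,0]); print(r.x,np.degrees(r.x[3]),np.abs(r.fun).mean(),np.abs(r.fun).max())
E
```

```text
top [[0.612, 0.2369, 0.075], [0.5949, 0.1693, 0.075], [0.5098, 0.2623, 0.075], [0.4933, 0.1945, 0.075]] [0.5525 0.2157 0.075 ]
-13.951400693367253
side [[0.5962, 0.169, 0.075], [0.6127, 0.2371, 0.075], [0.4946, 0.1947, 0.075], [0.5109, 0.262, 0.075]] [0.5536 0.2157 0.075 ]
-13.950760351576827
[ 0.53747798 -0.07620854  0.03915892  0.12847958] 7.361337673627353 0.39969025765329896 1.027600117831696
[ 0.54087661 -0.07597302  0.02297515  0.12933869] 7.410561163393715 0.22305790640081358 0.5763694393213541
[ 0.54372436 -0.09319665  0.02605663  0.13164616] 7.5427692729666465 0.15928760702745792 0.5249482188864931
```

```bash
python3 - <<'E'
from h import *
obs={"top":px([(116,65),(160,58),(198,62),(214,380),(208,400),(170,407),(130,402)],5,(295,155)),
"side":px([(140,288),(165,290),(550,335),(555,380),(540,440),(515,438),(135,390),(122,340)],7,(265,155))}
a=np.linspace(0,2*np.pi,32,endpoint=False); D=np.c_[np.cos(a),np.sin(a)]
for o in(obs,{"top":obs["top"]},{"side":obs["side"]}):
  for z in(.034,.038,):
    r=least_squares(lambda p:np.concatenate([(proj(c,cyl(p[0],p[1],z,p[2],.02,.16))@D.T).max(0)-(q@D.T).max(0) for c,q in o.items()]),[.5,-.1,0]);print(z,r.x,np.abs(r.fun).mean())
from plant import get_state
from scipy.spatial.transform import Rotation as R
s=get_state();print(R.from_quat(s["eef_rot"]).as_matrix().round(3), R.from_quat(s["eef_rot"]).as_euler("ZYX",degrees=True))
E
```

```text
0.034 [ 0.53864777 -0.07768016  0.12861435] 0.6901378771679775
0.038 [ 0.53774039 -0.07653819  0.12852053] 0.4055430998812796
0.034 [ 0.53850114 -0.07601326  0.12906663] 0.29119027464968805
0.038 [ 0.53763941 -0.07602785  0.12896565] 0.3735362503094193
0.034 [ 0.54009879 -0.08328835  0.12884345] 0.27209568203900947
0.038 [ 0.53827381 -0.07830012  0.12738041] 0.364507169658725
[[ 0.916  0.4    0.   ]
 [ 0.4   -0.916  0.   ]
 [ 0.    -0.    -1.   ]] [ 2.35951710e+01 -1.44373813e-03 -1.79997408e+02]
```

```bash
cat > rem.py <<'E'
import sys,numpy as np
from plant import get_state
from scipy.spatial.transform import Rotation as R
x,y,z,yaw=map(float,sys.argv[1:5]); s=get_state(); T=R.from_quat(s["eef_rot"])
G=R.from_euler("z",yaw,degrees=True)*R.from_euler("x",180,degrees=True)
print("shift mm",(T.inv().apply(np.array([x,y,z])-s["tool_pos"])*1000).round(1),"turn",np.degrees((T.inv()*G).as_rotvec()).round(2),"pos",s["tool_pos"].round(4),"F",s["contact_force"].round(1),"M",s["moment"].round(2),"open",round(s["opening"]*88.1,1),"t",round(s["clock"],2))
E
python3 -m creep '[30,-22,0,0,0,0,33,-24,0,0,0,0,33,-24,0,0,0,0,33,-24,0,0,0,0,33,-24,0,0,0,0]' 88 20; python3 rem.py .538 -.0765 .15 7.4
```

```text
clock: 0.92
tool_pos: [0.3472, -0.4063, 0.237]
eef_rot: [0.981, 0.193, -0.002, 0.005]
contact_force: [0.8, -0.5, -0.6]
opening: 0.999
shift mm [ 302.1 -233.5   83.2] turn [ 0.5   0.3  14.88] pos [ 0.3472 -0.4063  0.237 ] F [ 0.8 -0.5 -0.6] M [ 0.02  0.03 -0.02] open 88.0 t 0.92
```

```bash
python3 -m creep '[33,-25,0,0,0,0,33,-25,0,0,0,0,33,-25,0,0,0,0,33,-25,0,0,0,0,33,-25,10,0,0,0]' ; python3 rem.py .538 -.0765 .13 7.4
```

```text
clock: 1.33
tool_pos: [0.4536, -0.2272, 0.2279]
eef_rot: [0.981, 0.192, 0.0, 0.006]
contact_force: [0.9, -0.0, -0.3]
opening: 0.997
shift mm [ 135.2 -108.9   96.3] turn [ 0.74 -0.   14.78] pos [ 0.4536 -0.2272  0.2279] F [ 0.9 -0.  -0.3] M [-0.03 -0.09 -0.02] open 87.9 t 1.33
```

```bash
python3 -m creep '[33,-25,20,0,0,3,33,-25,20,0,0,3,20,-15,20,0,0,3,15,-10,10,0,0,3,0,0,0,0,0,0]' ; python3 rem.py .538 -.0765 .13 7.4
```

```text
clock: 1.75
tool_pos: [0.5287, -0.1175, 0.1602]
eef_rot: [0.996, 0.092, 0.006, 0.004]
contact_force: [-0.7, -0.1, 0.4]
opening: 0.996
shift mm [ 16.3 -38.9  30. ] turn [ 0.55 -0.66  3.17] pos [ 0.5287 -0.1175  0.1602] F [-0.7 -0.1  0.4] M [ 0.04 -0.05 -0.  ] open 87.8 t 1.75
```

```bash
python3 -m creep '[8,-18,8,0.3,-0.3,1.6,8,-18,8,0.2,-0.3,1.6,0,-3,8,0,0,0,0,0,4,0,0,0,0,0,0,0,0,0]' ; python3 rem.py .538 -.0765 .019 7.4
python3 - <<'E'
from plant import *
import cv2
for c in("top","side"):
    cv2.imwrite(f"pics/{c}1.png",snapshot(c)["color"][:,:,::-1])
a=cv2.imread("pics/top1.png")[150:260,270:450];b=cv2.imread("pics/side1.png")[120:250,240:400]
cv2.imwrite("pics/p1.png",cv2.vconcat([cv2.resize(a,(480,293)),cv2.resize(b,(480,390))])[:600])
E
```

```text
clock: 2.17
tool_pos: [0.5377, -0.0786, 0.1318]
eef_rot: [0.998, 0.065, 0.0, 0.002]
contact_force: [-0.7, 0.4, -0.1]
opening: 1.0
shift mm [  0.5  -2.5 112.8] turn [ 0.21 -0.03  0.09] pos [ 0.5377 -0.0786  0.1318] F [-0.7  0.4 -0.1] M [-0.02  0.02  0.01] open 88.1 t 2.17
```

View pics/p1.png

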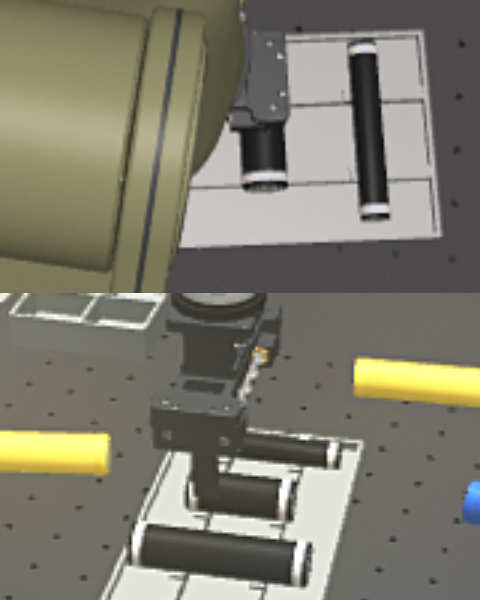

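The top view is mostly blocked by the forearm. In the side view the gripper hangs above the rack, between the long and short tubes. I'll check where the finger tips should project.

```bash
python3 - <<'E'
from h import *
print(proj("side",[[.538,-.0786,.132],[.532,-.033,.132],[.544,-.124,.132]]))
E
```

```text
[[313.04650892 176.58375945]
 [309.02835485 186.54904786]
 [316.81437535 167.21393602]]
```

The visible tip is at about side (308,190), and the prediction for the near finger is (309,187), so it is consistent. Descending.

```bash
python3 -m creep '[0.5,-2.5,22,0.2,0,0,0,0,22,0,0,0,0,0,22,0,0,0,0,0,20,0,0,0,0,0,5,0,0,0]' ; python3 rem.py .538 -.0765 .019 7.4
```

```text
clock: 2.68
tool_pos: [0.5413, -0.0866, 0.0441]
eef_rot: [0.998, 0.06, 0.006, 0.003]
contact_force: [0.1, 0.1, 0.2]
opening: 0.998
shift mm [ -2.4 -10.6  25. ] turn [ 0.42 -0.71 -0.53] pos [ 0.5413 -0.0866  0.0441] F [0.1 0.1 0.2] M [0.03 0.06 0.03] open 87.9 t 2.68
```

```bash
python3 -m creep '[-2.4,-10.6,8,0.4,-0.7,-0.5,0,0,0,0,0,0]' ; python3 rem.py .538 -.0765 .019 7.4
```

```text
clock: 2.85
tool_pos: [0.5368, -0.0782, 0.0356]
eef_rot: [0.998, 0.063, -0.001, 0.0]
contact_force: [-0.1, 0.7, -0.2]
opening: 0.998
shift mm [ 1.4 -1.5 16.6] turn [ 0.03  0.12 -0.17] pos [ 0.5368 -0.0782  0.0356] F [-0.1  0.7 -0.2] M [ 0.09 -0.02  0.02] open 88.0 t 2.85
```

```bash
python3 -m creep '[1,-1.5,6,0,0,0,0,0,6,0,0,0,0,0,4,0,0,0,0,0,0,0,0,0]' ; python3 rem.py .538 -.0765 .019 7.4
```

```text
clock: 3.18
tool_pos: [0.5396, -0.0768, 0.0211]
eef_rot: [0.998, 0.063, 0.001, 0.001]
contact_force: [0.2, 0.2, 0.1]
opening: 1.002
shift mm [-1.6 -0.5  2.1] turn [ 0.1  -0.16 -0.15] pos [ 0.5396 -0.0768  0.0211] F [0.2 0.2 0.1] M [ 0.03 -0.   -0.05] open 88.2 t 3.18
```

```bash
python3 -m creep '[-1,-0.5,2,0,0,0,0,0,0,0,0,0,0,0,0,0,0,0,0,0,0,0,0,0,0,0,0,0,0,0]' 30 15; python3 rem.py .538 -.0765 .019 7.4;python3 -m creep '[0,0,0,0,0,0,0,0,0,0,0,0,0,0,0,0,0,0,0,0,0,0,0,0,0,0,0,0,0,0]' 30 40; python3 rem.py .538 -.0765 .019 7.4
```

```text
clock: 3.6
tool_pos: [0.5392, -0.0766, 0.0198]
eef_rot: [0.998, 0.063, 0.002, 0.001]
contact_force: [-0.4, 0.7, -0.2]
opening: 0.644
shift mm [-1.1 -0.2  0.8] turn [ 0.13 -0.25 -0.15] pos [ 0.5392 -0.0766  0.0198] F [-0.4  0.7 -0.2] M [ 0.02  0.01 -0.04] open 56.7 t 3.6
clock: 4.02
tool_pos: [0.5394, -0.0765, 0.0201]
eef_rot: [0.998, 0.063, 0.003, 0.001]
contact_force: [-0.5, -0.3, -0.1]
opening: 0.436
shift mm [-1.3 -0.2  1. ] turn [ 0.14 -0.28 -0.14] pos [ 0.5394 -0.0765  0.0201] F [-0.5 -0.3 -0.1] M [0.   0.01 0.04] open 38.4 t 4.02
```

```bash
python3 -m creep '[0,0,0,0,0,0,0,0,0,0,0,0]' ; python3 -m creep '[0,0,-4,0,0,0,0,0,-4,0,0,0,0,0,-8,0,0,0,0,0,-8,0,0,0,0,0,0,0,0,0]'; python3 rem.py .538 -.0765 .17 7.4
```

```text
clock: 4.18
tool_pos: [0.5394, -0.0766, 0.0201]
eef_rot: [0.998, 0.063, 0.003, 0.001]
contact_force: [-0.1, -0.1, 0.5]
opening: 0.439
clock: 4.6
tool_pos: [0.5381, -0.0765, 0.0456]
eef_rot: [0.998, 0.063, 0.001, 0.001]
contact_force: [-0.1, 0.8, -1.8]
opening: 0.44
shift mm [   0.2    0.2 -124.4] turn [ 0.11 -0.14 -0.15] pos [ 0.5381 -0.0765  0.0456] F [-0.1  0.8 -1.8] M [ 0.    0.03 -0.01] open 38.8 t 4.6
```

```bash
python3 -m creep '[0,0,-20,0,0,0,0,0,-25,0,0,0,0,0,-25,0,0,0,0,0,-25,0,0,0,0,0,-20,0,0,0]'; python3 -m creep '[0,0,-8,0,0,0,0,0,0,0,0,0]';python3 rem.py .553 .2157 .17 -13.95
python3 - <<'E'
from plant import *
import cv2
for c in("top","side"):
    cv2.imwrite(f"pics/{c}2.png",snapshot(c)["color"][:,:,::-1])
a=cv2.imread("pics/top2.png")[150:260,270:450];b=cv2.imread("pics/side2.png")[120:250,240:400]
cv2.imwrite("pics/p2.png",cv2.vconcat([cv2.resize(a,(480,205)),cv2.resize(b,(480,390))]))
E
```

```text
clock: 5.02
tool_pos: [0.5344, -0.0759, 0.1626]
eef_rot: [0.998, 0.063, -0.003, 0.0]
contact_force: [0.3, -0.4, -2.2]
opening: 0.436
clock: 5.18
tool_pos: [0.5364, -0.0763, 0.1753]
eef_rot: [0.998, 0.063, 0.001, 0.001]
contact_force: [-0.0, -1.0, -2.2]
opening: 0.438
shift mm [  53.3 -287.5    4.9] turn [ 0.08 -0.09 21.2 ] pos [ 0.5364 -0.0763  0.1753] F [-0.  -1.  -2.2] M [0.1  0.06 0.05] open 38.6 t 5.18
```

View pics/p2.png

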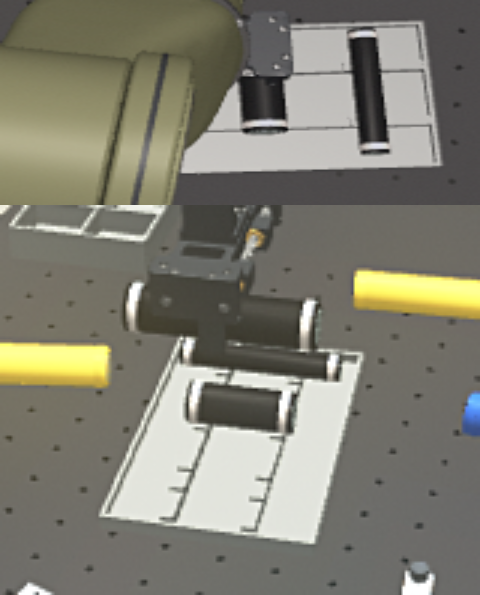

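The side view shows the long tube held level in the jaws and its place in the rack empty. The short and thin tubes are undisturbed. Carrying it over to the mount.

```bash
python3 -m creep '[4,-20,0,0,0,2,8,-30,0,0,0,3,9,-32,0,0,0,3,10,-32,0,0,0,3,10,-32,0,0,0,2]'; python3 rem.py .553 .2157 .165 -13.95
```

```text
clock: 5.7
tool_pos: [0.567, 0.0616, 0.1642]
eef_rot: [0.998, -0.065, -0.01, 0.006]
contact_force: [1.0, -0.2, -1.0]
opening: 0.433
shift mm [ -33.9 -150.9   -2.2] turn [0.83 1.   6.5 ] pos [0.567  0.0616 0.1642] F [ 1.  -0.2 -1. ] M [ 0.06 -0.01 -0.05] open 38.2 t 5.7
```

```bash
python3 -m creep '[12,-28,0,0,0,2,12,-28,0,0,0,2,10,-26,0,0,0,2,10,-20,0,0,0,1.5,5,-10,0,0,0,0]'; python3 rem.py .553 .2157 .165 -13.95
```

```text
clock: 6.12
tool_pos: [0.6315, 0.176, 0.1493]
eef_rot: [0.991, -0.129, -0.018, 0.008]
contact_force: [-0.2, 0.6, -2.0]
opening: 0.431
shift mm [-86.5 -18.  -13.2] turn [ 1.2   1.91 -0.86] pos [0.6315 0.176  0.1493] F [-0.2  0.6 -2. ] M [ 0.08 -0.08 -0.  ] open 38.0 t 6.12
```

```bash
python3 -m creep '[-25,-6,-5,0.5,0.8,-0.4,-25,-6,-5,0.5,0.8,-0.4,-20,-5,-2,0,0,0,-10,0,0,0,0,0,0,0,0,0,0,0]'; python3 rem.py .553 .2157 .165 -13.95
```

```text
clock: 6.53
tool_pos: [0.552, 0.2172, 0.1493]
eef_rot: [0.993, -0.118, -0.009, 0.005]
contact_force: [0.2, -0.4, -3.0]
opening: 0.437
shift mm [  1.1   1.4 -15.7] turn [0.7  0.96 0.35] pos [0.552  0.2172 0.1493] F [ 0.2 -0.4 -3. ] M [ 0.    0.05 -0.01] open 38.5 t 6.53
```

```bash
python3 -m creep '[1,1.4,0,0.7,1,0.4,0,0,0,0,0,0,0,0,0,0,0,0]'; python3 rem.py .553 .2157 .145 -13.95
python3 - <<'E'
from plant import *
import cv2
for c in("top","side"):
    cv2.imwrite(f"pics/{c}3.png",snapshot(c)["color"][:,:,::-1])
cv2.imwrite("pics/t3.png",cv2.resize(cv2.imread("pics/top3.png")[130:230,140:260],None,fx=5,fy=5,interpolation=2))
cv2.imwrite("pics/s3.png",cv2.resize(cv2.imread("pics/side3.png")[190:320,190:330],None,fx=4.5,fy=4.5,interpolation=2))
E
```

```text
clock: 6.78
tool_pos: [0.5509, 0.215, 0.145]
eef_rot: [0.993, -0.121, -0.002, 0.002]
contact_force: [-0.0, 0.6, -1.5]
opening: 0.437
shift mm [ 1.9 -1.1 -0. ] turn [0.28 0.22 0.03] pos [0.5509 0.215  0.145 ] F [-0.   0.6 -1.5] M [ 0.01  0.02 -0.03] open 38.5 t 6.78
```

View pics/t3.png

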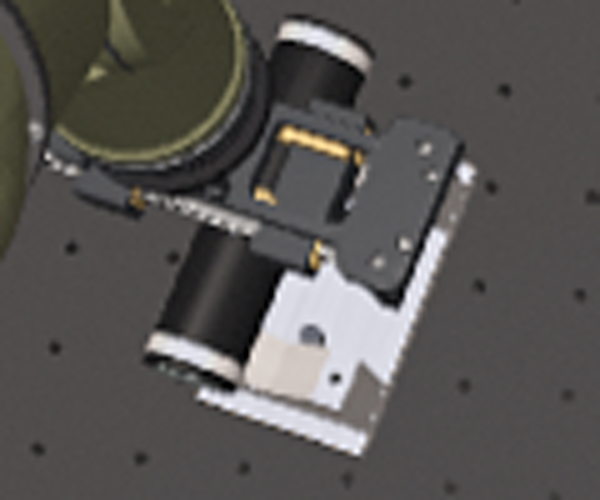

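View pics/s3.png

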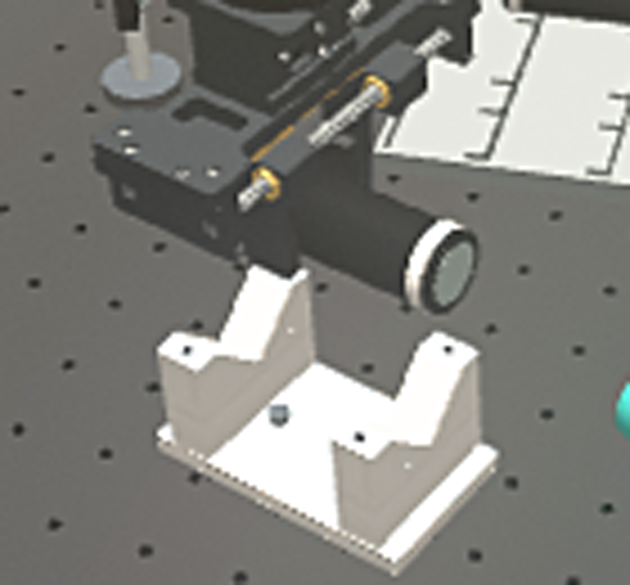

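Both tube ends show in the top view, so I fit the tube and compare it with the mount.

```bash
python3 - <<'E'
from h import *
o={"top":px([(273,25),(285,15),(310,14),(350,28),(376,50),(370,72),(144,352),(150,368),(190,388),(232,393),(242,382)],5,(140,130))}
a=np.linspace(0,2*np.pi,32,endpoint=False); D=np.c_[np.cos(a),np.sin(a)]
for z in(.160,.164,.168):
    r=least_squares(lambda p:np.concatenate([(proj(c,cyl(p[0],p[1],z,p[2],.02,.16,p[3]))@D.T).max(0)-(q@D.T).max(0) for c,q in o.items()]),[.55,.21,-.2,0])
    x=r.x
    c,s=np.cos(x[2]),np.sin(x[2])
    print(z,x[:2],np.degrees(x[2:]),np.abs(r.fun).mean())
    e=np.array([x[0]-.08*c,x[1]-.08*s,z]); print("end crop px",(proj("side",e)-[190,190])*4.5)
    for e in (-1,1):print("face",(proj("side",cyl(x[0],x[1],z,x[2],.02,.16)[:40])-[190,190]).min(0)*4.5,(proj("side",cyl(x[0],x[1],z,x[2],.02,.16)[:40])-[190,190]).max(0)*4.5)
E
```

```text
0.16 [0.55017726 0.21623109] [-12.65117741  -1.74606705] 0.37505641137457657
end crop px [[452.52171232 277.14294018]]
face [426.48066746 234.79763247] [477.86641334 319.38331632]
face [426.48066746 234.79763247] [477.86641334 319.38331632]
0.164 [0.54929959 0.21507488] [-12.14514217  -3.30298527] 0.3672000033574746
end crop px [[455.95028828 268.26763001]]
face [430.25651985 225.78015121] [480.95077843 310.65751325]
face [430.25651985 225.78015121] [480.95077843 310.65751325]
0.168 [0.54843602 0.21384609] [-11.86718616  -5.24760936] 0.3391561148891959
end crop px [[459.00809251 259.66389126]]
face [433.50475713 217.0675795 ] [483.81836844 302.17204988]
face [433.50475713 217.0675795 ] [483.81836844 302.17204988]
```

```bash
python3 -m creep '[2.5,-0.5,8,0.2,0.2,0,0,0,10,0,0,0,0,0,10,0,0,0,0,0,8,0,0,0,0,0,0,0,0,0]'; python3 rem.py .5535 .2156 .057 -13.95
```

```text
clock: 7.3
tool_pos: [0.5561, 0.2134, 0.1047]
eef_rot: [0.992, -0.123, 0.001, 0.001]
contact_force: [-1.1, -0.3, -2.5]
opening: 0.435
shift mm [-3.1 -1.6 47.7] turn [ 0.07 -0.09 -0.13] pos [0.5561 0.2134 0.1047] F [-1.1 -0.3 -2.5] M [ 0.04  0.04 -0.03] open 38.3 t 7.3
```

```bash
python3 -m creep '[-3,-1.6,7,0,0,0,0,0,7,0,0,0,0,0,6,0,0,0,0,0,0,0,0,0]'; python3 rem.py .5535 .2156 .057 -13.95
```

```text
clock: 7.63
tool_pos: [0.5529, 0.2158, 0.0816]
eef_rot: [0.992, -0.122, -0.0, 0.001]
contact_force: [-0.5, 0.1, -1.8]
opening: 0.434
shift mm [ 0.7  0.  24.6] turn [ 0.12 -0.01 -0.12] pos [0.5529 0.2158 0.0816] F [-0.5  0.1 -1.8] M [ 0.07 -0.03  0.02] open 38.3 t 7.63
```

```bash
python3 -m creep '[0.5,0,4,0.1,0,0,0,0,4,0,0,0,0,0,4,0,0,0,0,0,0,0,0,0]'; python3 rem.py .5535 .2156 .057 -13.95
```

```text
clock: 7.97
tool_pos: [0.5538, 0.216, 0.0686]
eef_rot: [0.992, -0.122, 0.0, -0.0]
contact_force: [-0.4, 0.6, -2.9]
opening: 0.438
shift mm [-0.2  0.4 11.6] turn [-0.03 -0.05 -0.11] pos [0.5538 0.216  0.0686] F [-0.4  0.6 -2.9] M [ 0.06  0.02 -0.06] open 38.6 t 7.97
```

Clear so far. One look before contact, then slow steps.

```bash
python3 - <<'E'
from plant import *
import cv2
for c in("top","side"):
    cv2.imwrite(f"pics/{c}4.png",snapshot(c)["color"][:,:,::-1])
a=cv2.resize(cv2.imread("pics/top4.png")[135:235,150:250],(390,390),interpolation=2)
b=cv2.resize(cv2.imread("pics/side4.png")[205:325,205:325],(390,390),interpolation=2)
cv2.imwrite("pics/p4.png",cv2.hconcat([a,b]))
E
```

```text
(no output)
```

View pics/p4.png

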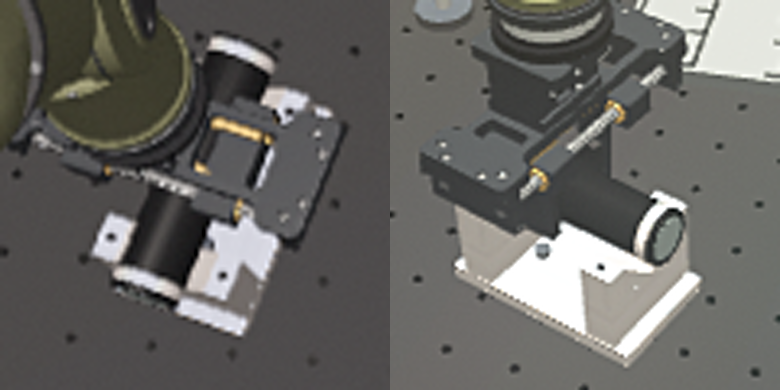

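Top view: the tube runs over both saddles, between the hole pairs at (110,237)/(222,275) and the far saddle. Side view: it enters the Vs. Lowering.

```bash
python3 -m creep '[0,0.2,3,0,0,0,0,0,3,0,0,0,0,0,2,0,0,0,0,0,0,0,0,0]'; python3 rem.py .5535 .2156 .057 -13.95
```

```text
clock: 8.4
tool_pos: [0.5549, 0.2161, 0.0614]
eef_rot: [0.992, -0.122, 0.002, -0.001]
contact_force: [0.0, -0.6, -1.8]
opening: 0.435
shift mm [-1.2  0.8  4.4] turn [-0.12 -0.19 -0.12] pos [0.5549 0.2161 0.0614] F [ 0.  -0.6 -1.8] M [0.06 0.03 0.  ] open 38.3 t 8.4
```

```bash
python3 -m creep '[0,0,1,0,0,0,0,0,1,0,0,0,0,0,0,0,0,0]'; python3 rem.py .5535 .2156 .057 -13.95
```

```text
clock: 8.65
tool_pos: [0.555, 0.2161, 0.0591]
eef_rot: [0.992, -0.122, 0.002, -0.001]
contact_force: [0.4, -0.2, -2.6]
opening: 0.44
shift mm [-1.3  0.8  2.1] turn [-0.12 -0.19 -0.11] pos [0.555  0.2161 0.0591] F [ 0.4 -0.2 -2.6] M [0.1  0.   0.02] open 38.8 t 8.65
```

```bash
python3 -m creep '[-1.2,0.6,0.7,0,0,0,0,0,0.5,0,0,0,0,0,0,0,0,0]'; python3 rem.py .5535 .2156 .057 -13.95
```

```text
clock: 8.9
tool_pos: [0.5536, 0.2158, 0.0579]
eef_rot: [0.992, -0.122, 0.002, -0.001]
contact_force: [0.5, -0.1, -2.6]
opening: 0.438
shift mm [-0.   0.2  0.9] turn [-0.13 -0.2  -0.12] pos [0.5536 0.2158 0.0579] F [ 0.5 -0.1 -2.6] M [ 0.08  0.01 -0.01] open 38.6 t 8.9
```

```bash
python3 -m creep '[0,0,0.7,0,0,0,0,0,0,0,0,0]'; python3 rem.py .5535 .2156 .057 -13.95
```

```text
clock: 9.07
tool_pos: [0.5536, 0.2159, 0.0573]
eef_rot: [0.992, -0.122, 0.002, -0.001]
contact_force: [-0.1, 0.1, -2.8]
opening: 0.436
shift mm [-0.   0.3  0.3] turn [-0.14 -0.21 -0.11] pos [0.5536 0.2159 0.0573] F [-0.1  0.1 -2.8] M [ 0.08 -0.   -0.06] open 38.4 t 9.07
```

```bash
python3 -m creep '[0,0,0.7,0,0,0,0,0,0,0,0,0]'; python3 rem.py .5535 .2156 .057 -13.95
```

```text
clock: 9.23
tool_pos: [0.5538, 0.216, 0.0572]
eef_rot: [0.992, -0.123, 0.002, -0.001]
contact_force: [-0.3, -0.5, -2.8]
opening: 0.437
shift mm [-0.2  0.4  0.2] turn [-0.16 -0.23 -0.14] pos [0.5538 0.216  0.0572] F [-0.3 -0.5 -2.8] M [0.05 0.03 0.01] open 38.5 t 9.23
```

```bash
python3 -m creep '[0,0,0.8,0,0,0,0,0,0,0,0,0]'; python3 rem.py .5535 .2156 .057 -13.95
```

```text
clock: 9.4
tool_pos: [0.5539, 0.216, 0.0572]
eef_rot: [0.992, -0.123, 0.002, -0.001]
contact_force: [0.0, -0.9, -2.5]
opening: 0.436
shift mm [-0.3  0.5  0.2] turn [-0.18 -0.25 -0.15] pos [0.5539 0.216  0.0572] F [ 0.  -0.9 -2.5] M [ 0.07  0.03 -0.06] open 38.4 t 9.4
```

```bash
python3 -m creep '[0,0,0.8,0,0,0,0,0,0,0,0,0]'; python3 rem.py .5535 .2156 .057 -13.95
```

```text
clock: 9.57
tool_pos: [0.554, 0.2159, 0.0572]
eef_rot: [0.992, -0.123, 0.003, -0.001]
contact_force: [-0.3, 0.1, -1.8]
opening: 0.437
shift mm [-0.4  0.4  0.1] turn [-0.2  -0.26 -0.16] pos [0.554  0.2159 0.0572] F [-0.3  0.1 -1.8] M [ 0.02  0.05 -0.05] open 38.5 t 9.57
```

It has stalled near the predicted bedding height, and each zero row resets the push. I'll test with a row that holds a small downward push.

```bash
python3 -m creep '[0,0,1.5,0,0,0]'; python3 rem.py .5535 .2156 .057 -13.95;  python3 -m creep '[0,0,2,0,0,0]'; python3 rem.py .5535 .2156 .057 -13.95
```

```text
clock: 9.65
tool_pos: [0.5541, 0.2159, 0.0568]
eef_rot: [0.992, -0.123, 0.003, -0.002]
contact_force: [-5.2, -1.8, 23.1]
opening: 0.436
shift mm [-0.5  0.5 -0.2] turn [-0.22 -0.27 -0.17] pos [0.5541 0.2159 0.0568] F [-5.2 -1.8 23.1] M [-0.22  1.2  -0.  ] open 38.4 t 9.65
clock: 9.73
tool_pos: [0.5542, 0.2159, 0.0568]
eef_rot: [0.992, -0.123, 0.003, -0.002]
contact_force: [-6.2, -0.8, 26.2]
opening: 0.434
shift mm [-0.6  0.5 -0.2] turn [-0.25 -0.28 -0.18] pos [0.5542 0.2159 0.0568] F [-6.2 -0.8 26.2] M [-0.28  1.34 -0.02] open 38.2 t 9.73
```

```bash
python3 -m creep '[0,0,0,0,0,0,0,0,0,0,0,0]' - 8; python3 rem.py .5535 .2156 .057 -13.95;  python3 -m creep '[0,0,0.8,0,0,0,0,0,0.8,0,0,0]' - 5; python3 rem.py .5535 .2156 .057 -13.95
python3 - <<'E'
from plant import *
import cv2
for c in("top","side"):
    cv2.imwrite(f"pics/{c}5.png",snapshot(c)["color"][:,:,::-1])
a=cv2.resize(cv2.imread("pics/top5.png")[135:235,150:250],(390,390),interpolation=2)
b=cv2.resize(cv2.imread("pics/side5.png")[205:325,205:325],(390,390),interpolation=2)
cv2.imwrite("pics/p5.png",cv2.hconcat([a,b]))
E
```

```text
clock: 9.9
tool_pos: [0.5546, 0.216, 0.0574]
eef_rot: [0.992, -0.123, 0.003, -0.002]
contact_force: [-0.4, 0.0, -2.9]
opening: 0.446
shift mm [-0.9  0.7  0.4] turn [-0.3  -0.34 -0.17] pos [0.5546 0.216  0.0574] F [-0.4  0.  -2.9] M [ 0.05 -0.01 -0.03] open 39.3 t 9.9
clock: 10.07
tool_pos: [0.5548, 0.2158, 0.0558]
eef_rot: [0.992, -0.123, 0.003, -0.002]
contact_force: [-1.3, -1.2, 5.6]
opening: 0.445
shift mm [-1.2  0.5 -1.2] turn [-0.28 -0.37 -0.17] pos [0.5548 0.2158 0.0558] F [-1.3 -1.2  5.6] M [-0.24  0.35  0.01] open 39.2 t 10.07
```

View pics/p5.png

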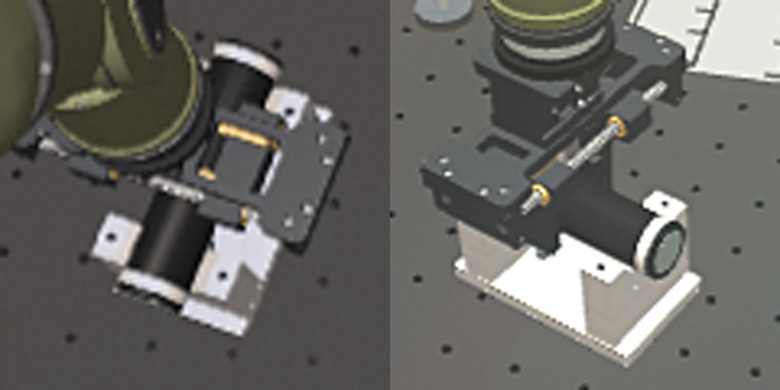

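```bash
python3 - <<'E'
import cv2
t=cv2.imread("pics/top5.png")
a=cv2.resize(t[140:175,195:230],(395,395),interpolation=2)
b=cv2.resize(t[190:225,170:205],(395,395),interpolation=2)
cv2.imwrite("pics/p5b.png",cv2.hconcat([a,b]))
E
```

```text
(no output)
```

View pics/p5b.png

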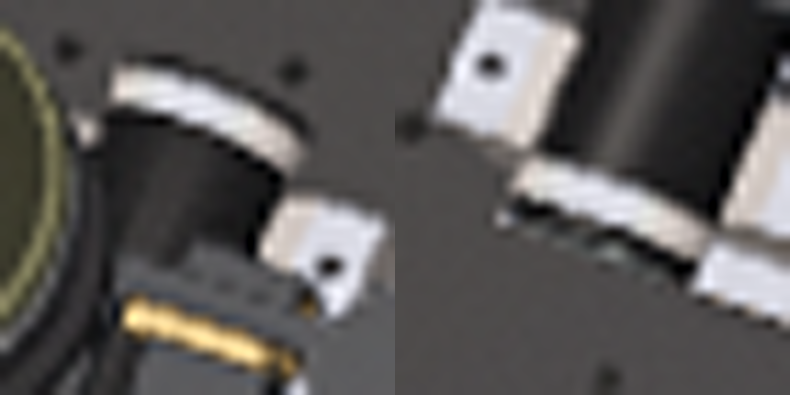

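```bash
python3 - <<'E'
from h import *
def ray(c,u,z):
    R,t=E[c][:,:3],E[c][:,3]; d=R.T@np.linalg.solve(K[c],[*u,1]); o=-R.T@t
    return o+d*(z-o[2])/d[2]
k=395/35
f=ray("top",px([(209.5,104)],k,(195,140))[0],.0754);n=ray("top",px([(207,224)],k,(170,190))[0],.0754)
m=(f+n)/2;d=f-n;L=np.linalg.norm(d)
print(f,n,m,L,np.degrees(np.arctan2(d[1],d[0])))
a=np.radians(-13.95);u=np.array([np.cos(a),np.sin(a)]);w=np.array([-u[1],u[0]])
for c in([.5525,.2157],[.553,.2157]):print("along,across mm",(m[:2]-c)@u*1000,(m[:2]-c)@w*1000)
# mount saddle check from same image: hole near-left and far-right
h1=ray("top",px([(490-395,65)],k,(170,190))[0],.075);h2=ray("top",px([(330,266)],k,(195,140))[0],.075);print((h1+h2)/2)
E
```

```text
[0.62685462 0.19832418 0.0754    ] [0.47951626 0.23493333 0.0754    ] [0.55318544 0.21662875 0.0754    ] 0.15181838555532606 -13.95370503728063
along,across mm 0.4413219682330408 1.0666045547720782
along,across mm -0.04393126850128464 0.9460670243555453
[0.55236928 0.21574534 0.075     ]
```

The tube agrees with the mount to about 0.5 mm along, 1 mm across and 0.0° in yaw. Under a light grip the pads slip while the tube stays put, so it is bedded. Releasing gently.

```bash
python3 -m creep '[0,0,0,0,0,0,0,0,0,0,0,0]' - 3; python3 -m creep '[0,0,0,0,0,0,0,0,0,0,0,0]' 44;python3 -m creep '[0,0,0,0,0,0,0,0,0,0,0,0,0,0,0,0,0,0]' 65; python3 rem.py .5535 .2156 .17 -13.95
```

```text
clock: 10.33
tool_pos: [0.5548, 0.2158, 0.0557]
eef_rot: [0.992, -0.123, 0.003, -0.002]
contact_force: [-1.1, -0.2, 3.6]
opening: 0.451
clock: 10.5
tool_pos: [0.5551, 0.2161, 0.0553]
eef_rot: [0.992, -0.123, 0.004, -0.002]
contact_force: [-0.9, -0.1, -0.2]
opening: 0.497
clock: 10.75
tool_pos: [0.5551, 0.2165, 0.0547]
eef_rot: [0.992, -0.123, 0.004, -0.002]
contact_force: [0.4, -0.5, -0.2]
opening: 0.705
shift mm [  -0.6    0.6 -115.4] turn [-0.32 -0.38 -0.16] pos [0.5551 0.2165 0.0547] F [ 0.4 -0.5 -0.2] M [0.07 0.02 0.01] open 62.1 t 10.75
```

Free of the tube, with force near 0. Rising straight up in modest steps.

```bash
python3 -m creep '[0,0,-6,0,0,0,0,0,-8,0,0,0,0,0,-8,0,0,0,0,0,-8,0,0,0,0,0,0,0,0,0]' 80; python3 rem.py .5545 .216 .2 -13.95
```

```text
clock: 11.17
tool_pos: [0.555, 0.2164, 0.0877]
eef_rot: [0.992, -0.123, 0.004, -0.002]
contact_force: [-0.3, 0.0, 0.6]
opening: 0.911
shift mm [ 3.000e-01 -1.000e-01 -1.123e+02] turn [-0.33 -0.39 -0.16] pos [0.555  0.2164 0.0877] F [-0.3  0.   0.6] M [-0.01  0.05 -0.03] open 80.3 t 11.17
```

```bash
python3 -m creep '[0,0,-15,0,0,0,0,0,-20,0,0,0,0,0,-25,0,0,0,0,0,-25,0,0,0,0,0,-20,0,0,0]'; python3 -m creep '[0,30,-10,0,0,0,0,40,0,0,0,0,0,40,0,0,0,0,0,40,0,0,0,0,0,30,0,0,0,0]';python3 -m creep '[0,30,0,0,0,0,0,40,0,0,0,0,0,20,0,0,0,0,0,0,0,0,0,0,0,0,0,0,0,0]'
python3 - <<'E'
from plant import *
import cv2
for c in("top","side"):
    cv2.imwrite(f"pics/{c}6.png",snapshot(c)["color"][:,:,::-1])
a=cv2.resize(cv2.imread("pics/top6.png")[120:260,150:450],(600,280),interpolation=2)
b=cv2.resize(cv2.imread("pics/side6.png")[150:310,200:500],(600,320),interpolation=2)
cv2.imwrite("pics/p6.png",cv2.vconcat([a,b]))
E
```

```text
clock: 11.58
tool_pos: [0.5513, 0.215, 0.1946]
eef_rot: [0.992, -0.123, 0.0, -0.001]
contact_force: [0.5, -0.3, -0.3]
opening: 0.906
clock: 12.0
tool_pos: [0.5127, 0.047, 0.2108]
eef_rot: [0.993, -0.114, 0.009, -0.008]
contact_force: [0.0, -0.1, 0.2]
opening: 0.906
clock: 12.42
tool_pos: [0.4885, -0.0536, 0.2118]
eef_rot: [0.993, -0.12, 0.011, -0.006]
contact_force: [0.3, 0.8, -1.1]
opening: 0.907
```

View pics/p6.png

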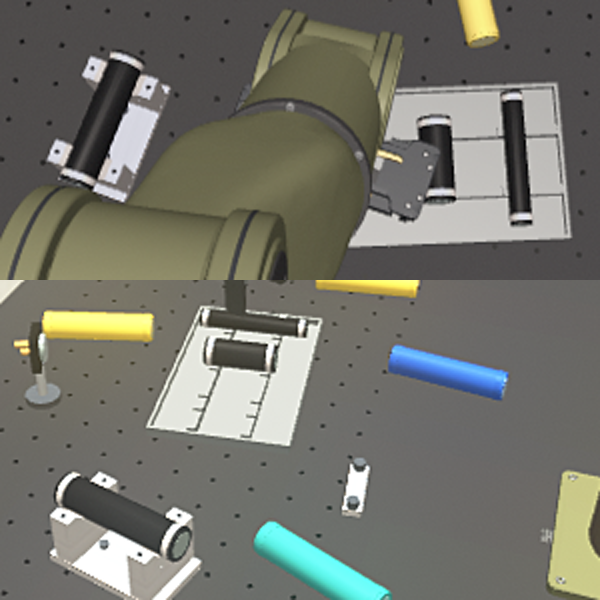

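The tube lies along the V over both saddles: top centre about (202,178), side centre about (261,278). The short and thin tubes are still in the rack. One final numeric check.

```bash
python3 - <<'E'
import cv2
t=cv2.imread("pics/top6.png"); s=cv2.imread("pics/side6.png")
a=cv2.resize(t[140:220,170:230],(390,520),interpolation=2)
b=cv2.resize(s[235:315,220:300],(400,400),interpolation=2)
b=cv2.copyMakeBorder(b,0,120,0,0,0)
cv2.imwrite("pics/p6b.png",cv2.hconcat([a,b]))
E
```

View pics/p6b.png

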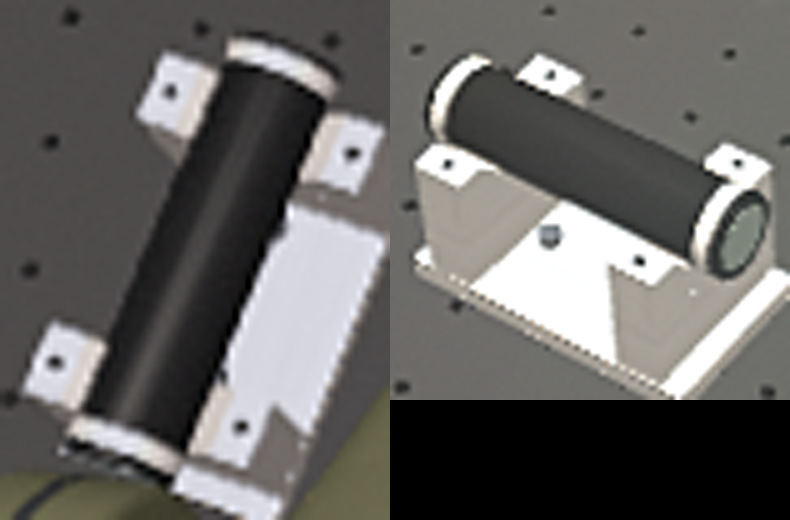

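```bash
python3 - <<'E'
from h import *
o={"top":px([(227,38),(245,31),(290,37),(335,66),(342,85),(62,440),(62,452),(100,472),(150,484),(172,482)],6.5,(170,140)),
"side":px([(427-390,112),(432-390,90),(465-390,54),(495-390,57),(755-390,190),(771-390,215),(765-390,250),(725-390,280),(700-390,272),(435-390,138)],5,(220,235))}
for q in(o,{"top":o["top"]}):
    r=fitcyl(q,[.55,.21,.075,-.24],pitch=True);x=r.x
    a=np.radians(-13.95);d=x[:2]-[.5528,.2157]
    print(x[:3],np.degrees(x[3:]),np.abs(r.fun).mean(),"along",(d@[np.cos(a),np.sin(a)])*1e3,"across",(d@[-np.sin(a),np.cos(a)])*1e3)
E
```

```text
[0.55217429 0.21624284 0.07551116] [-14.66164574  -0.55191923] 0.41642614379077314 along -0.7381241572580135 across 0.37598331884671377
[0.55127502 0.21470271 0.08120536] [-12.10851783  -7.57843666] 0.2921282137013699 along -1.2395844300007077 across -1.33550886652756
```

```bash
python3 -c "
from plant import *
print(finish_job())"
```

```text
the job is handed in; nothing more can be done
None
```

The long, thick black tube is now in the V-mount, lying lengthwise along the V, and the job is handed in. It took about 12.5 s of the 48 s allowed, and the wrist force readings I saw stayed below about 27 N.

I gripped the tube by its middle and lowered it until it stopped at the predicted height. I then eased the grip until the pads slipped while the tube stayed put, and only then let go.

**Position:** the last two-view fit puts the tube's axis at 75.5 mm against the nominal 75 mm. It lies about 0.7 mm from the mount's middle along the V and 0.4 mm across.

**Checks that disagreed:**
- **Angle:** that fit also gave 0.7° of yaw and 0.55° of tilt, while a check on the bright rings before release showed yaw error below 0.1°. I put this down to hand-traced outlines.
- **Top view alone:** it gave an inconsistent height of 81 mm and 7.6° of tilt. One camera fixes these poorly, so I set it aside.
- **Force:** the first firm push also showed a moment of about 1.3 N m, which I could not tell apart from lever arm at the wrist or one-sided contact. The pictures after release show the tube resting in both saddles.

The last pictures also show the short and thin tubes still in the rack. The gripper was clear of everything, at 0.21 m.

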